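# Clamp a tongued frame piece into the drilling jig

## Robot

A 6-joint arm with a two-finger parallel gripper is mounted at the origin on the work surface. World frame = base frame: x ahead of the robot, y to its left, z up, the work surface at z = 0. Lengths are in mm, angles in rad, forces in N, time in s.
With the tool pointing down it reaches from about 375 to 975 mm from the base axis. Payload 3.8 kg.
Tool frame: the origin (TCP) lies between the finger pads; the fingertips stand 19 mm ahead of it and the grasp point (between the pads) is the TCP; z points along the fingers, y is the line along which they close (so a half turn about z gives the same grasp; the last joint's range is limited). The gripper opens to 88 mm and grips with 3 to 60 N. Pads are 18 mm wide; open, the fingers measure 123 mm over their backs; the gripper's body (75 mm by 187 mm) begins 45 mm behind the grasp point.
Start: joints at [-1.24, 0.264, 1.604, -0, 1.274, -0.037], TCP at [242.7, -629.853, 257.706] pointing down, gripper open.
Joint ranges: [-2.63, 2.63], [-0.94, 2.18], [0.31, 2.57], [-1.31, 4.45], [0, 2.66], [-2.55, 2.55]. Speed limits (rad/s): [2.57, 2.57, 3.14, 3.14, 3.14, 3.14].

## Interface

Orientations are given as a 3x3 rotation matrix whose columns are the frame's x, y, z axes.
In Python, from cell import ctrl gives the robot as it stands.
- The arm moves only by the tool servo_tool, never from a script. Its argument "targets" is a list that holds one entry, the list of rows, each a list of 7 numbers: the shift along the tool's x, y, z in m, then the turn, a rotation vector about the tool's x, y, z in degrees, then the closure, from 0 (fully open) to 1 (shut). A call has 1 to 12 rows; each row shifts and turns the commanded pose from where the row before left it, along the tool's axes as they then stand; what a row does not reach is not made up. A row lasts 1/10 s, in which the tool goes at most 50 mm and 8.59 degrees, less where a joint would pass 70% of its speed; a pose out of reach is approached as far as the arm can. A call with a gripper value outside its range is refused whole. The fingers move at their own pace and stop on an object; "squeeze" is the grip in N (left out, the last holds). Time passes only in rows, so rows that do not move let the fingers close. It gives the time, the measured TCP pose, the force, the opening and the grip force at its end, in the units of the state.
- ctrl.observe(): the state, without advancing time (a new reading comes with each control period).
- ctrl.snapshot(name): name is "scene" or "top"; returns the picture (480x640x3 uint8, red, green, blue); there is no depth.
- ctrl.calibration(name): a dict with "K" (3x3 intrinsics, pixels), "extrinsics" (4x4, takes a point from world to camera coordinates). Camera axes: x right, y up, looking along -z (the intrinsics and any distortion apply to the point x, -y, -z); pixel columns grow to the right and rows downward; lengths in mm; the calibration is good to about 2 mm. A picture is of the moment at which its call begins. calibration takes no time and is no camera call.
- ctrl.hand_in(): hands the job in; it is judged then, once.
The state is a dict: "time_s": time; "q": joint angles; "dq": joint speeds; "joint_torque": joint torques, N m; "tool_pos": TCP position; "ee_rot": TCP orientation; "contact_force": force on the tool from outside, world axes, zero at the start; "ft_torque": the same for the moment, N m; "opening": finger opening in mm; "finger_force": force on a finger pad.
Only numpy, scipy, OpenCV 4.12 (cv2) and the standard library are available. Lean on these libraries where they do the work, as an engineer would, in place of code of your own. Each camera call takes 0.05 s, during which the arm holds its last target. There are 200 camera calls.

## Task

Load the pine piece that has a tongue into the drilling jig's cradle, tongue in the notch, and let it go while the clamp is still up; then swing the hinged clamp over and press it down until it has driven the piece fully home and grips it tight against the ledges beneath, and let go. Feel for the bottom and press only a little beyond it, so that the soft wood is not bruised, and leave everything else on the bench where it is.

Things in the scene. Friction and masses are not known exactly. Their poses are not given: they have to be found in the camera images.
- blank_center (a point): Centre of the main body of the tongued pine piece (loose, about 0.1 kg), half-way up. Main body 60 mm long (its x) by 36 mm wide (its y) by 56 mm high (z); on its +x end a central tongue 16 mm wide (y) and as high, reaching from 30 to 54 mm from this point. It stands upright on the bench; grasp it across its 36 mm width.
- jig: Steel and aluminium drilling jig fixed to the bench; base plate 250 by 100 by 12 mm. Origin on the bench under the middle of the cradle's main pocket; x runs along the cradle towards its notch and, beyond that, the clamp's hinge; y across it; z up.
- mouth (a point): Middle of the pocket's mouth, level with its wall tops, 42 mm above the bench; axes as the jig. The open-topped pocket fits the piece with 1 mm clearance on each side: 62 mm (x) by 38 mm (y) for the main body. Walls 8 to 20 mm thick. The piece goes in one way round only, its x along this x, its centre in line with this point.
- notch (a point): Middle of the mouth of the notch for the tongue: 18 mm wide (y), 24 mm long, opening from the pocket's +x end. It lies 43 mm in x from the mouth point, at the same height.
- ejector_up (a point): Middle of the top of the sprung ejector plate in the pocket when it is up: 12 mm below the wall tops, 30 mm above the bench. The piece put in first rests here, its centre 28 mm above this point. Sinking it 12 mm further, to the ledges, takes 2 N at first and 6 N at the end; it springs up again unless the clamp holds it.
- seat (a point): Middle of the pocket at the height of the fixed ledges beside the ejector, 18 mm above the bench; axes as the jig. The piece is fully home when its underside rests on the ledges, its centre 28 mm above this point.
- hinge_pin (a point): Centre of the clamp's hinge pin on the jig, at x = 105 mm, y = 0, z = 76 mm from the seat point. The hinge axis is the jig's y axis (across the cradle).
- clamp (a joint): Opening of the clamp arm, rad. 0: level, its round rubber foot just touching a piece that is fully home; 0.11 when the foot meets a piece on the raised ejector; 1.6 to 1.85 at the start. The stiff hinge stays where left; handle force to turn it: about 5 N, about 8 N near home. Past the bottom the foot adds twice any further handle force; 5 N more grips tight, but over 40 N at the foot bruises the wood.
- handle (a point): Middle of the handle, a round black bar 14 mm thick, 104 mm long, across the end of the clamp arm, parallel to the hinge axis. With the clamp at 0 it lies 200 mm from the hinge pin in -x and 6 mm above it; it turns with the arm about the pin, up and over when opened. The arm (18 mm wide, 12 mm thick) joins its middle, so 43 mm of bar is free each side.
- blank: The tongued pine piece; origin at the underside of its main body, 28 mm under point blank_center, same axes.
- offcut: A plain pine offcut without a tongue, 84 by 36 by 56 mm high, origin at its underside. Bystander: leave it.
- jar: Closed amber glass jar, 74 mm wide, 110 mm high, origin at its underside. Bystander.
- tin: Steel tin, 90 mm wide, 100 mm high, origin at its underside. Bystander.
- brush: Paint brush lying on the bench. Bystander.
- screwdriver: Screwdriver lying on the bench. Bystander.
- sanding_block: Cork sanding block 100 by 60 by 28 mm high. Bystander.
- scraper: Scraper lying on the bench. Bystander.
There are look-alikes about, which are no part of the job. What is shaped like the blank but blue or green is not meant.

How it is judged:
By the outcome, as a careful person would: the job done as asked, in the order asked, and still so for the second after the job is handed in, with the robot touching nothing.
It also fails if it takes over 72 s, if anything falls off the work surface, if the arm or the gripper's body presses on something with over 40 N, if the wrist force passes 120 N, or if a joint passes its speed limit or range.

## Working session

There is one attempt and no reset: what is moved stays moved. The work goes in short steps, Python scripts to look and compute and a tool call to move; the robot and the scene stay as the last step left them, time stands still between calls to the robot, and variables do not carry over. Pictures are saved under pics/ and viewed, at most 10 in all, crops included, and the job is handed in when it is done.

Besides the shell and the picture viewer there is one more tool, called after "Emit:" as name(argument=value, ...), one argument or row to a line, values as JSON. servo_tool: Moves the arm, as the interface text tells. Its arguments: {"type":"object","properties":{"targets":{"type":"array","items":{"type":"array","items":{"type":"array","items":{"type":"number"}}}},"squeeze":{"type":"number"}},"required":["targets"]}

```bash
mkdir -p pics; ls; python3 - <<'E'
from cell import ctrl
import cv2
for n in("scene","top"):
    cv2.imwrite(f"pics/{n}0.png",ctrl.snapshot(n)[:,:,::-1]); c=ctrl.calibration(n); print(n,c)
s=ctrl.observe(); print(s)
E
```

```text
pics
scene {'K': array([[455.95035453,   0.        , 320.80132052],
       [  0.        , 455.95035453, 237.87993157],
       [  0.        ,   0.        ,   1.        ]]), 'extrinsics': array([[-7.41695866e-01,  6.70682785e-01, -8.47604886e-03,
         3.66038179e+02],
       [-4.02160098e-01, -4.34556976e-01,  8.05870641e-01,
         1.20625923e+02],
       [ 5.36800240e-01,  6.01119652e-01,  5.92030967e-01,
        -1.52780888e+03],
       [ 0.00000000e+00,  0.00000000e+00,  0.00000000e+00,
         1.00000000e+00]])}
top {'K': array([[434.29771336,   0.        , 325.58857385],
       [  0.        , 434.29771336, 234.85519102],
       [  0.        ,   0.        ,   1.        ]]), 'extrinsics': array([[-2.02398922e-02, -9.99253192e-01, -3.29151288e-02,
         4.91345060e+01],
       [ 9.90493164e-01, -2.45211399e-02,  1.35358804e-01,
        -4.88596127e+02],
       [-1.36064834e-01, -2.98625625e-02,  9.90249761e-01,
        -1.01958638e+03],
       [ 0.00000000e+00,  0.00000000e+00,  0.00000000e+00,
         1.00000000e+00]])}
{'time_s': 0.1, 'q': array([-1.23992196e+00,  2.64642782e-01,  1.60521027e+00, -1.42404792e-05,
        1.27368721e+00, -3.69274097e-02]), 'dq': array([ 0.00142975, -0.00065516, -0.00283974,  0.00176211, -0.00048353,
       -0.00033313]), 'joint_torque': array([ 2.01446996e-04, -5.03618217e+01, -3.58070648e+01,  7.31356605e-02,
        2.33570533e-02, -4.33761716e-05]), 'tool_pos': array([ 242.49208875, -629.30804327,  256.55073981]), 'ee_rot': array([[ 9.33118517e-01,  3.59568374e-01, -6.45599448e-04],
       [ 3.59568949e-01, -9.33116710e-01,  1.83754894e-03],
       [ 5.83048535e-05, -1.94678846e-03, -9.99998103e-01]]), 'contact_force': array([ 0.22177564,  0.55132886, -0.09089741]), 'ft_torque': array([0.01333689, 0.00600291, 0.00767142]), 'finger_force': 0.0, 'opening': 87.935161664673}
```

View pics/scene0.png

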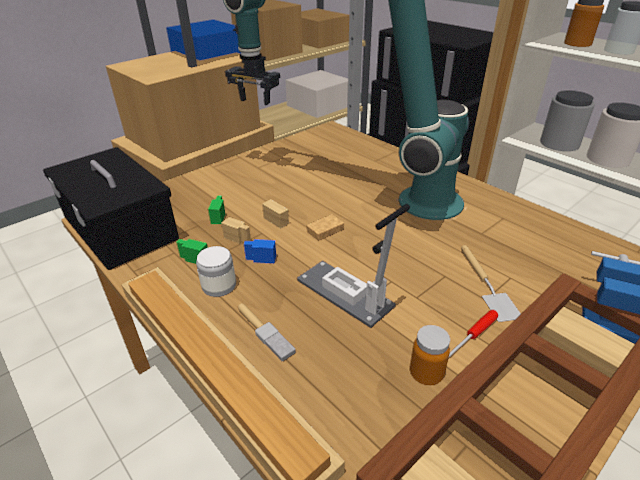

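View pics/top0.png

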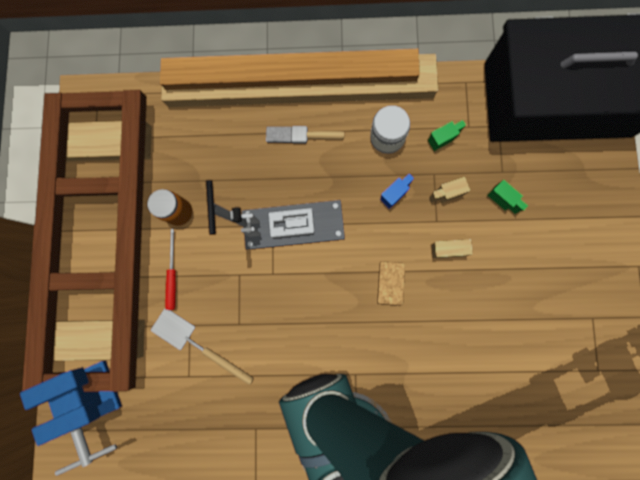

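The top view shows the jig around (291,222) with its hinge to the left. The pine tongued piece is at about (451,189) and the plain offcut at (453,248). The handle is at (211,207). I'll zoom in on all of these.

```bash
cat > h.py <<'E'
import numpy as np, cv2
from cell import ctrl
def ray(n,u,v):
    c=ctrl.calibration(n);K=c["K"];E=c["extrinsics"];R=E[:3,:3]
    o=-R.T@E[:3,3]; p=np.linalg.inv(K)@[u,v,1]; return o,R.T@[p[0],-p[1],-p[2]]
def onz(n,u,v,z):
    o,d=ray(n,u,v); return o+d*(z-o[2])/d[2]
def proj(n,P):
    c=ctrl.calibration(n);q=c["extrinsics"]@np.r_[P,1]; p=c["K"]@[q[0],-q[1],-q[2]]; return p[:2]/p[2]
def two(a,b):
    (o1,d1),(o2,d2)=ray("top",*a),ray("scene",*b); d1/=np.linalg.norm(d1);d2/=np.linalg.norm(d2)
    t=np.linalg.lstsq(np.c_[d1,-d2],o2-o1,rcond=None)[0]; p,q=o1+t[0]*d1,o2+t[1]*d2
    return (p+q)/2,np.linalg.norm(p-q)
E
python3 - <<'E'
import cv2,numpy as np
t=cv2.imread("pics/top0.png");s=cv2.imread("pics/scene0.png")
r=lambda i,x,y,w,h,k:cv2.resize(i[y:y+h,x:x+w],None,fx=k,fy=k,interpolation=cv2.INTER_CUBIC)
a=r(t,200,170,150,85,5); cv2.imwrite("pics/a.png",a)
b=np.hstack([r(t,425,170,60,50,6),r(s,215,205,60,50,6)])
cv2.imwrite("pics/b.png",b); cv2.imwrite("pics/c.png",r(s,290,195,130,135,4.4))
E
```

```text
(no output)
```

View pics/a.png

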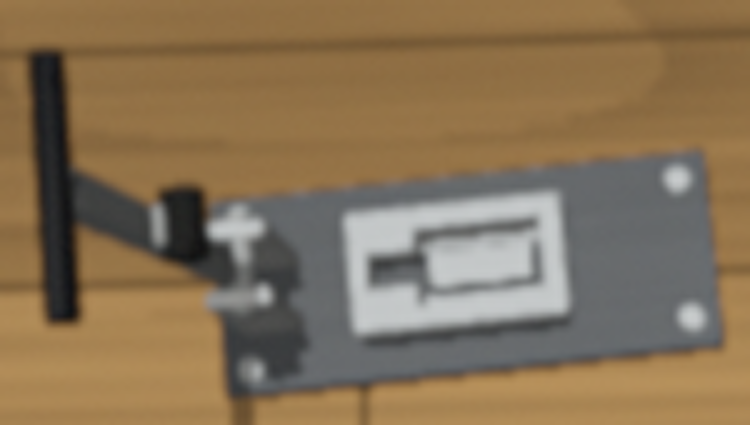

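View pics/b.png

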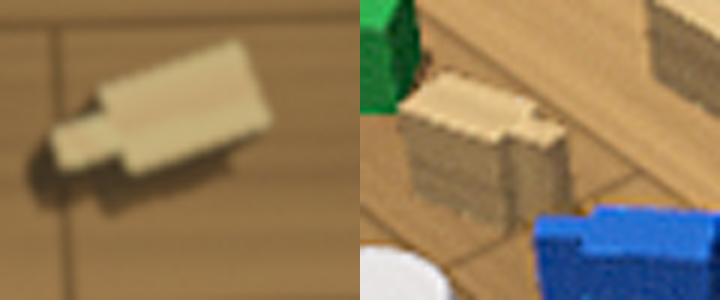

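View pics/c.png

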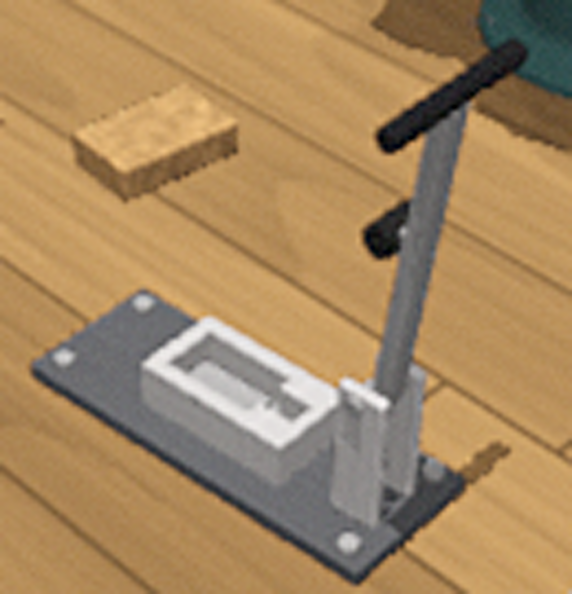

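The crops give these positions. The jig block's top corners in the top view are near (269,212), (312,208), (314,233), (271,237), with the notch to the left. The blank's main body corners are near (465,177), (470,190), (447,199), (442,185), and its tongue points left to (434,195). The handle runs from (209,181) to (212,233).

```bash
python3 - <<'E'
from h import *
A=lambda x,y:(x/5+200-.4,y/5+170-.4)
B=lambda x,y:(x/6+425-.42,y/6+170-.42)
C=lambda x,y:(x/4.4+290-.39,y/4.4+195-.39)
np.set_printoptions(precision=1,suppress=True)
def show(nm,pts,cam,z):
    P=np.array([onz(cam,*p,z) for p in pts]);e=np.roll(P,-1,0)-P
    print(nm,P[:,:2].tolist(),"c",P.mean(0),"len",np.linalg.norm(e,axis=1),"ang",np.degrees(np.arctan2(e[:,1],e[:,0])))
show("base",[A(703,152),A(722,345),A(232,397),A(210,203)],"top",12)
show("block",[A(343,210),A(560,192),A(572,318),A(354,335)],"top",42)
show("pocket",[A(415,232),A(537,218),A(544,281),A(423,294)],"top",42)
show("blankT",[B(100,90),B(240,40),B(272,122),B(130,173)],"top",56)
show("tongue",[B(52,132),B(62,172)],"top",56)
show("blockS",[C(145,367),C(208,318),C(345,400),C(283,448)],"scene",42)
S=lambda x,y:(x/6+155-.42,y/6+205-.42)
show("blankS",[S(398,108),S(447,72),S(540,107),S(503,142)],"scene",56)
h1=two(A(45,52),C(385,140));h2=two(A(62,320),C(513,50));print("handle",h1,h2)
# colour-masked block outline in top view
t=cv2.imread("pics/top0.png");hsv=cv2.cvtColor(t,cv2.COLOR_BGR2HSV)
m=((hsv[...,1]<25)&(hsv[...,2]>185)).astype(np.uint8);m[:,:262]=0;m[:,325:]=0;m[:200]=0;m[245:]=0
c=max(cv2.findContours(m,0,1)[0],key=cv2.contourArea);r=cv2.minAreaRect(c);show("blockmask",cv2.boxPoints(r),"top",42)
print(ctrl.calibration("top")["extrinsics"][:3,:3].T@-ctrl.calibration("top")["extrinsics"][:3,3])
E
```

```text
base [[579.7001023765563, 0.44965266831708206], [482.1425768015439, -6.516869723855632], [462.0789807834692, 237.05315548297645], [560.3535542182758, 248.64367476154857]] c [521.1 119.9  12. ] len [ 97.8 244.4  99.  248.9] ang [-175.9   94.7    6.7  -85.5]
block [[549.1126471120692, 176.57308218805437], [555.1964898052446, 70.56963527854174], [493.20289354960335, 65.75820074316546], [487.53196643456005, 171.37171043781953]] c [521.3 121.1  42. ] len [106.2  62.2 105.8  61.8] ang [ -86.7 -175.6   93.1    4.8]
pocket [[537.3049268765226, 141.44341994420742], [542.648574004052, 81.95478676171894], [511.6042602077073, 79.01169796462584], [506.72900813180684, 137.76463579935307]] c [524.6 110.   42. ] len [59.7 31.2 59.  30.8] ang [ -84.9 -174.6   94.7    6.9]
blankT [[601.0456971681078, -241.6702800608454], [619.8879780776313, -298.17990669662873], [586.0882571991388, -308.63785041034663], [566.9804124399378, -251.57662488844483]] c [ 593.5 -275.    56. ] len [59.6 35.4 60.2 35.5] ang [ -71.6 -162.8  108.5   16.2]
tongue [[584.4687273147044, -221.77470113934828], [568.1239517898091, -224
[... 302 characters left out ...]
 [-172.9   93.9    3.9  -84. ]
blankS [[620.5997164708733, -296.34656906160797], [585.4164509884824, -307.0777560253913], [568.9752697370386, -249.6706926439099], [599.094193833973, -236.9558791462823]] c [ 593.5 -272.5   56. ] len [36.8 59.7 32.7 63.2] ang [-163.   106.    22.9  -70.1]
handle (array([563.2, 247.3, 292.9]), np.float64(0.2663417257456518)) (array([461.9, 238.8, 293.2]), np.float64(1.4736882589553115))
blockmask [[545.1553137845535, 175.22148933235349], [553.3061601943165, 73.394281781585], [498.70907230011346, 68.59966167507574], [490.5175979475837, 169.6863251258091]] c [521.9 121.7  42. ] len [102.2  54.8 101.4  54.9] ang [ -85.4 -175.    94.6    5.8]
[ 346.2    6.7 1077.4]
```

```bash
cat >> h.py <<'E'
def rect(img,n,c,ang,z,w,h,k):  # rectified plane patch: columns along ang, rows along -(ang+90); k px/mm
    a=np.radians(ang);ex=np.array([np.cos(a),np.sin(a)]);ey=np.array([-ex[1],ex[0]])
    L=[(-w/2,h/2),(w/2,h/2),(w/2,-h/2),(-w/2,-h/2)]
    src=np.float32([proj(n,np.r_[np.array(c)+x*ex+y*ey,z]) for x,y in L])
    dst=np.float32([((x+w/2)*k,(h/2-y)*k) for x,y in L])
    return cv2.warpPerspective(img,cv2.getPerspectiveTransform(src,dst),(int(w*k),int(h*k)),flags=cv2.INTER_CUBIC)
E
python3 - <<'E'
from h import *
t=cv2.imread("pics/top0.png")
a=rect(t,"top",(521.5,110),94.7,42,150,80,5); b=rect(t,"top",(593.5,-275),108,56,150,60,5)
for i in (a,b):
    for g in range(0,150,10): cv2.line(i,(g*5,0),(g*5,8 if g!=70 else 20),(0,0,255),1)
    h=i.shape[0]
    for g in range(0,h//5,10): cv2.line(i,(0,g*5),(8,g*5),(0,0,255),1)
cv2.imwrite("pics/d.png",np.vstack([a,b])[:, :750])
E
```

```text
(no output)
```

View pics/d.png

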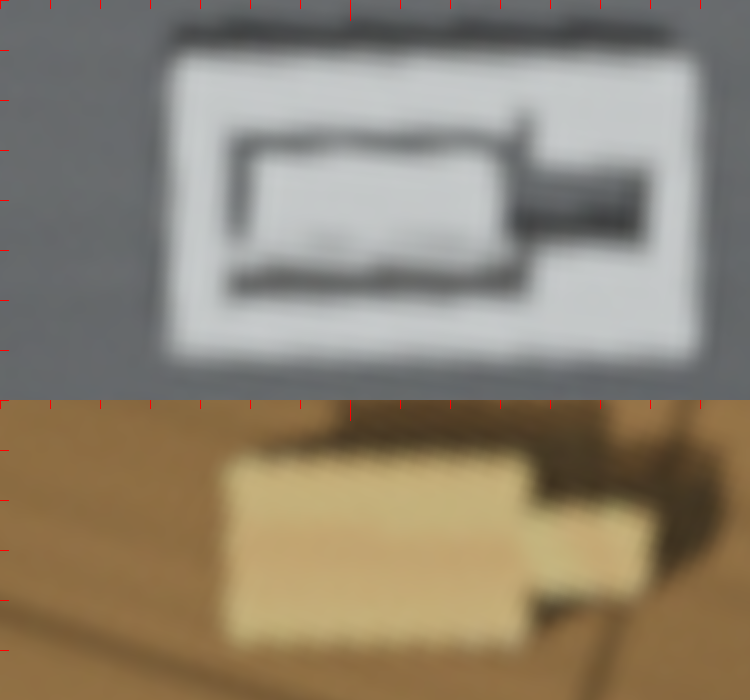

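Emit:
servo_tool(
  targets=[
    [[0.0414,-0.0186,0,0,0,0,0],[0.0414,-0.0186,0,0,0,0,0],[0.0414,-0.0186,0,0,0,0,0],[0.0414,-0.0186,0,0,0,0,0],[0.0414,-0.0186,0,0,0,0,0],[0.0414,-0.0186,0,0,0,0,0],[0.0414,-0.0186,0,0,0,0,0],[0.0414,-0.0186,0,0,0,0,0],[0.0414,-0.0186,0,0,0,0,0],[0.0414,-0.0186,0,0,0,0,0],[0.0414,-0.0186,0,0,0,0,0]],
  ],
)

```text
time_s: 1.2
tool_pos: [594.9, -273.5, 257.2]
ee_rot: [[0.933, 0.36, -0.001], [0.36, -0.933, 0.0], [-0.001, -0.001, -1.0]]
contact_force: [0.6, -0.4, 0.5]
opening: 88.4
finger_force: 0.0
```

Emit:
servo_tool(
  targets=[
    [[0,0,0,0,0,-7.9,0],[0,0,0,0,0,-7.9,0],[0,0,0,0,0,-7.9,0],[0,0,0,0,0,-7.9,0],[0,0,0,0,0,-7.9,0],[0,0,0,0,0,-7.9,0],[0,0,0,0,0,-7.9,0],[0,0,0,0,0,-7.9,0],[0,0,0,0,0,-7.9,0],[0,0,0,0,0,-7.9,0],[0,0,0,0,0,-7.9,0],[0,0,0,0,0,0,0]],
  ],
)

```text
time_s: 2.4
tool_pos: [593.7, -275.1, 257.0]
ee_rot: [[-0.309, 0.951, -0.001], [0.951, 0.309, 0.0], [0.001, -0.001, -1.0]]
contact_force: [-0.0, 0.2, 0.7]
opening: 88.3
finger_force: 0.0
```

```bash
cat >> h.py <<'E'
def need(P,yaw):
    """shift in tool axes (mm) and yaw turn about tool z (deg) to reach P with tool x at yaw, tool down"""
    s=ctrl.observe();R=s["ee_rot"];a=np.radians(yaw);x=np.array([np.cos(a),np.sin(a),0]);z=np.array([0,0,-1.])
    W=np.c_[x,np.cross(z,x),z]
    rv=np.degrees(cv2.Rodrigues(R.T@W)[0].ravel())
    print("t",round(s["time_s"],2),"pos",s["tool_pos"].round(1),"need",(R.T@(np.array(P)-s["tool_pos"])).round(1),"rot",rv.round(2),"F",s["contact_force"].round(1),"open",round(s["opening"],1),"grip",round(s["finger_force"],1),"q",s["q"].round(2))
E
python3 -c "
from h import *
need((593.5,-275,38),108)"
```

```text
t 2.4 pos [ 593.7 -275.1  257. ] need [ -0.  -0. 219.] rot [-0.05 -0.04 -0.01] F [-0.   0.2  0.7] open 88.3 grip 0.0 q [-0.47  0.23  1.65 -0.    1.26 -0.79]
```

Emit:
servo_tool(
  targets=[
    [[0,0,0.04,0,0,0,0],[0,0,0.04,0,0,0,0],[0,0,0.04,0,0,0,0],[0,0,0.04,0,0,0,0],[0,0,0.03,0,0,0,0],[0,0,0.019,0,0,0,0],[0,0,0.01,0,0,0,0],[0,0,0,0,0,0,0],[0,0,0,0,0,0,0]],
  ],
)

```text
time_s: 3.3
tool_pos: [594.7, -275.5, 39.5]
ee_rot: [[-0.308, 0.952, 0.001], [0.952, 0.308, -0.001], [-0.001, 0.001, -1.0]]
contact_force: [1.0, 0.3, 0.0]
opening: 88.1
finger_force: 0.0
```

Emit:
servo_tool(
  targets=[
    [[0,0,0,0,0,0,1],[0,0,0,0,0,0,1],[0,0,0,0,0,0,1],[0,0,0,0,0,0,1],[0,0,0,0,0,0,1],[0,0,0,0,0,0,1],[0,0,0,0,0,0,1],[0,0,0,0,0,0,1]],
  ],
  squeeze=15,
)

```text
time_s: 4.1
tool_pos: [594.0, -275.2, 38.7]
ee_rot: [[-0.309, 0.951, -0.0], [0.951, 0.309, 0.0], [0.0, -0.0, -1.0]]
contact_force: [0.0, 0.2, 1.0]
opening: 36.0
finger_force: 15.0
```

```bash
python3 -c "
from h import *
need((593.5,-275,38),108)"
```

```text
t 4.1 pos [ 594.  -275.2   38.7] need [ 0.4 -0.4  0.7] rot [-0.01 -0.01 -0.03] F [0.  0.2 1. ] open 36.0 grip 15.0 q [-0.47  0.43  1.82 -0.    0.89 -0.79]
```

Emit:
servo_tool(
  targets=[
    [[0,0,-0.02,0,0,0,1],[0,0,-0.04,0,0,0,1],[0,0,-0.04,0,0,0,1],[0.02,0.0026,0,0,0,0,1],[0.04,0.0053,0,0,0,0,1],[0.04,0.0053,0,0,0,0,1],[0.04,0.0053,0,0,0,0,1],[0.04,0.0053,0,0,0,0,1],[0.04,0.0053,0,0,0,0,1],[0.04,0.0053,0,0,0,0,1],[0.04,0.0053,0,0,0,0,1],[0.04,0.0053,0,0,0,0,1]],
  ],
)

```text
time_s: 5.3
tool_pos: [530.4, 63.9, 137.7]
ee_rot: [[-0.309, 0.951, -0.001], [0.951, 0.309, 0.0], [0.0, -0.001, -1.0]]
contact_force: [0.5, 1.2, -0.2]
opening: 36.3
finger_force: 15.0
```

Emit:
servo_tool(
  targets=[
    [[0.03,0.004,0,0,0,0,1],[0.0187,0.0024,0,0,0,0,1],[0,0,0,0,0,6.65,1],[0,0,0,0,0,6.65,1],[0,0,0,0,0,0,1],[0,0,0,0,0,0,1],[0,0,0,0,0,0,1]],
  ],
)

```text
time_s: 6.0
tool_pos: [522.7, 110.3, 138.3]
ee_rot: [[-0.083, 0.997, -0.001], [0.997, 0.083, -0.0], [-0.0, -0.001, -1.0]]
contact_force: [0.0, 0.6, -0.7]
opening: 35.8
finger_force: 15.0
```

```bash
python3 - <<'E'
from h import *
need((522.7,110.4,138),94.7)
t=ctrl.snapshot("top")[:,:,::-1].copy();s=ctrl.snapshot("scene")[:,:,::-1].copy()
z=ctrl.observe()["tool_pos"][2]
a=rect(t,"top",(522.7,110.4),94.7,z+18,150,80,4);cv2.line(a,(300,0),(300,320),(0,0,255),1);cv2.line(a,(0,160),(600,160),(0,0,255),1)
b=cv2.resize(s[190:330,290:420],None,fx=2,fy=2,interpolation=cv2.INTER_CUBIC)
o=np.zeros((600,600,3),np.uint8);o[:320]=a;o[320:,:260]=b;cv2.imwrite("pics/e.png",o)
E
```

```text
t 6.0 pos [522.7 110.3 138.3] need [0.1 0.1 0.3] rot [-0.04  0.    0.07] F [ 0.   0.6 -0.7] open 35.8 grip 15.0 q [0.16 0.11 2.02 0.   1.01 0.08]
```

View pics/e.png

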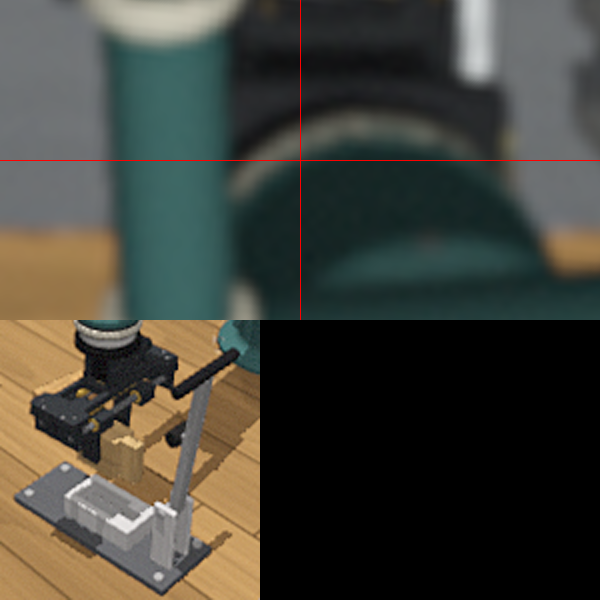

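The top view is blocked by the arm. The scene view shows the piece held upright above the cradle, with its tongue towards the hinge. I'll go down and feel for contact.

Emit:
servo_tool(
  targets=[
    [[0,0,0.02,0,0,0,1],[0,0,0.02,0,0,0,1],[0,0,0.01,0,0,0,1],[0,0,0.003,0,0,0,1],[0,0,0,0,0,0,1],[0,0,0,0,0,0,1]],
  ],
)

```text
time_s: 6.7
tool_pos: [523.8, 110.5, 86.5]
ee_rot: [[-0.081, 0.997, 0.001], [0.997, 0.081, 0.0], [0.0, 0.001, -1.0]]
contact_force: [0.8, 0.5, -0.8]
opening: 36.1
finger_force: 15.0
```

Emit:
servo_tool(
  targets=[
    [[0,0,0.0015,0,0,0,1],[0,0,0.0015,0,0,0,1],[0,0,0.0015,0,0,0,1],[0,0,0.0015,0,0,0,1],[0,0,0,0,0,0,1],[0,0,0,0,0,0,1]],
  ],
)

```text
time_s: 7.3
tool_pos: [522.9, 110.4, 79.6]
ee_rot: [[-0.081, 0.997, -0.0], [0.997, 0.081, -0.0], [-0.0, -0.0, -1.0]]
contact_force: [-0.3, -0.1, -0.7]
opening: 35.7
finger_force: 15.0
```

```bash
python3 - <<'E'
from h import *
need((522.7,110.4,68.7),94.7);print(ctrl.observe()["ft_torque"])
s=ctrl.snapshot("scene")[:,:,::-1].copy()
cv2.imwrite("pics/f.png",cv2.resize(s[230:310,310:400],None,fx=7,fy=7,interpolation=cv2.INTER_CUBIC))
E
```

```text
t 7.3 pos [522.9 110.4  79.6] need [ 0.  -0.2 10.9] rot [-0.01  0.   -0.03] F [-0.3 -0.1 -0.7] open 35.7 grip 15.0 q [0.16 0.18 2.06 0.   0.9  0.08]
[-0.11580497 -0.00675806 -0.00477283]
```

View pics/f.png

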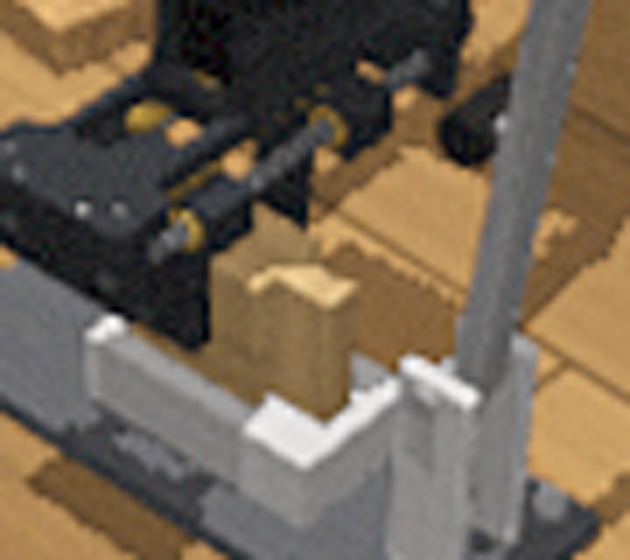

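The piece is lined up with the pocket, the tongue is over the notch, and there is no contact force at wall-top height. I'll keep lowering.

Emit:
servo_tool(
  targets=[
    [[0,0,0.0015,0,0,0,1],[0,0,0.0015,0,0,0,1],[0,0,0.0015,0,0,0,1],[0,0,0,0,0,0,1]],
  ],
)

```text
time_s: 7.75
tool_pos: [522.8, 110.4, 74.9]
ee_rot: [[-0.081, 0.997, -0.001], [0.997, 0.081, -0.0], [-0.0, -0.001, -1.0]]
contact_force: [0.0, -0.3, -1.1]
opening: 35.8
finger_force: 15.0
```

Emit:
servo_tool(
  targets=[
    [[0,0,0.0015,0,0,0,1],[0,0,0.0015,0,0,0,1],[0,0,0.0015,0,0,0,1],[0,0,0.0005,0,0,0,1],[0,0,0,0,0,0,1],[0,0,0,0,0,0,1]],
  ],
)

```text
time_s: 8.35
tool_pos: [523.1, 110.4, 70.2]
ee_rot: [[-0.082, 0.997, 0.0], [0.997, 0.082, -0.0], [-0.0, 0.0, -1.0]]
contact_force: [-0.2, 0.8, -1.3]
opening: 35.7
finger_force: 15.0
```

```bash
python3 - <<'E'
from h import *
need((522.7,110.4,68.7),94.7);print(ctrl.observe()["ft_torque"])
E
```

```text
t 8.35 pos [523.1 110.4  70.2] need [ 0.  -0.3  1.5] rot [ 0.    0.   -0.02] F [-0.2  0.8 -1.3] open 35.7 grip 15.0 q [ 0.16  0.19  2.07 -0.    0.88  0.08]
[-0.03482679 -0.10079244 -0.0215219 ]
```

Emit:
servo_tool(
  targets=[
    [[0,0,0.001,0,0,0,1],[0,0,0.0005,0,0,0,1],[0,0,0,0,0,0,1],[0,0,0,0,0,0,0.5],[0,0,0,0,0,0,0.3],[0,0,0,0,0,0,0],[0,0,0,0,0,0,0],[0,0,0,0,0,0,0],[0,0,0,0,0,0,0]],
  ],
)

```text
time_s: 9.25
tool_pos: [523.0, 110.4, 68.7]
ee_rot: [[-0.082, 0.997, 0.0], [0.997, 0.082, 0.0], [0.0, 0.0, -1.0]]
contact_force: [-0.1, 0.0, -0.5]
opening: 81.5
finger_force: 0.0
```

Emit:
servo_tool(
  targets=[
    [[0,0,-0.02,0,0,0,0],[-0.01,0,-0.05,0,0,0,0],[-0.04,0,-0.05,0,0,0,0],[-0.04,0,-0.05,0,0,0,0],[-0.02,0,-0.05,0,0,0,0],[0,0,-0.05,0,0,0,0],[0,0,-0.03,0,0,0,0]],
  ],
)

```text
time_s: 9.95
tool_pos: [531.5, 19.0, 347.1]
ee_rot: [[-0.08, 0.997, 0.006], [0.997, 0.08, -0.0], [-0.0, 0.006, -1.0]]
contact_force: [1.4, -0.3, -0.4]
opening: 87.9
finger_force: 0.0
```

Emit:
servo_tool(
  targets=[
    [[0,0,0,0,0,-8.5,0],[0,0,0,0,0,-8.5,0],[0,0,0,0,0,-8.5,0],[0,0,0,0,0,-8.5,0],[0,0,0,0,0,-8.5,0],[0,0,0,0,0,-8.5,0],[0,0,0,0,0,-8.5,0],[0,0,0,0,0,-8.5,0],[0,0,0,0,0,-8.5,0],[0,0,0,0,0,-8.5,0],[0,0,0,0,0,-5,0],[0,0,0,0,0,0,0]],
  ],
)

```text
time_s: 11.15
tool_pos: [530.3, 19.9, 342.1]
ee_rot: [[-0.997, -0.082, -0.0], [-0.082, 0.997, -0.0], [0.0, 0.0, -1.0]]
contact_force: [0.5, -0.6, 0.1]
opening: 88.0
finger_force: 0.0
```

```bash
python3 - <<'E'
from h import *
need((480.3,240.5,360),184.7)
t=ctrl.snapshot("top")[:,:,::-1].copy();s=ctrl.snapshot("scene")[:,:,::-1].copy()
o=np.hstack([cv2.resize(t[150:270,190:350],None,fx=2.5,fy=4,interpolation=cv2.INTER_CUBIC),cv2.resize(s[180:330,290:420],(400,480),interpolation=cv2.INTER_CUBIC)])
cv2.imwrite("pics/g.png",o)
E
```

```text
t 11.15 pos [530.3  19.9 342.1] need [ 31.9 224.  -17.9] rot [ 0.   -0.01 -0.02] F [ 0.5 -0.6  0.1] open 88.0 grip 0.0 q [-0.01 -0.05  1.8  -0.    1.4  -1.66]
```

View pics/g.png

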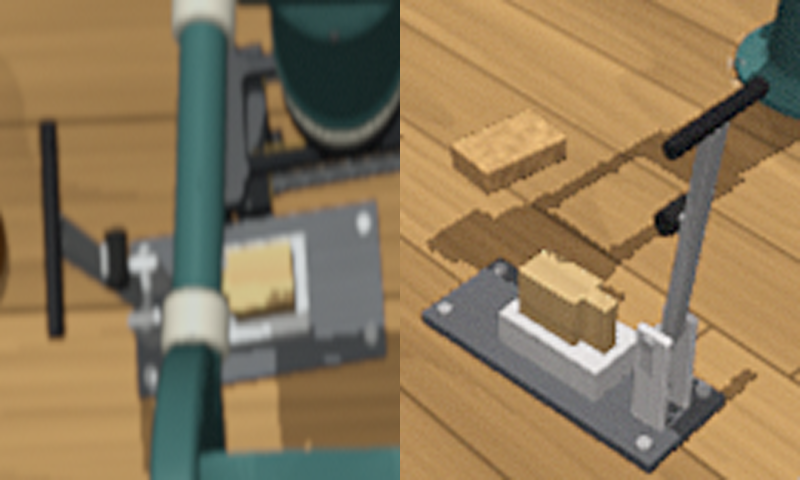

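The piece stands in the cradle on the ejector with its tongue in the notch. Next is the handle: I'll grip its near half, 30 mm from the arm.

Emit:
servo_tool(
  targets=[
    [[0.005,0.03,0,0,0,0,0],[0.005,0.04,0,0,0,0,0],[0.005,0.04,0,0,0,0,0],[0.005,0.04,0,0,0,0,0],[0.005,0.04,0,0,0,0,0],[0.0055,0.034,0,0,0,0,0],[0,0,0,0,0,0,0],[0,0,0.02,0,0,0,0],[0,0,0.02,0,0,0,0],[0,0,0.009,0,0,0,0],[0,0,0,0,0,0,0],[0,0,0,0,0,0,0]],
  ],
)

```text
time_s: 12.45
tool_pos: [482.2, 240.2, 293.7]
ee_rot: [[-0.997, -0.08, 0.0], [-0.08, 0.997, 0.0], [-0.0, 0.0, -1.0]]
contact_force: [-0.3, 0.9, 0.7]
opening: 88.1
finger_force: 0.0
```

```bash
python3 - <<'E'
from h import *
need((481.9,240.5,293),184.7)
E
```

```text
t 12.45 pos [482.2 240.2 293.7] need [0.2 0.3 0.7] rot [ 0.    0.02 -0.09] F [-0.3  0.9  0.7] open 88.1 grip 0.0 q [ 0.42 -0.02  1.85 -0.    1.31 -1.24]
```

Close lightly on the bar; the opening and the force will show where it really is.

Emit:
servo_tool(
  targets=[
    [[0,0,0,0,0,0,1],[0,0,0,0,0,0,1],[0,0,0,0,0,0,1],[0,0,0,0,0,0,1],[0,0,0,0,0,0,1],[0,0,0,0,0,0,1],[0,0,0,0,0,0,1],[0,0,0,0,0,0,1],[0,0,0,0,0,0,1],[0,0,0,0,0,0,1]],
  ],
  squeeze=10,
)

```text
time_s: 13.45
tool_pos: [481.8, 240.4, 293.2]
ee_rot: [[-0.997, -0.081, -0.0], [-0.081, 0.997, -0.001], [0.0, -0.001, -1.0]]
contact_force: [0.7, 0.2, -0.5]
opening: 12.6
finger_force: 9.9
```

```bash
python3 - <<'E'
from h import *
need((481.9,240.5,293),184.7)
# arc plan: bar centre in jig (x,z) rel. pin by theta; steps in tool axes (tool y=+jig x, tool z=down)
th=np.linspace(1.68,.12,27); y=-200*np.cos(th)+6*np.sin(th); z=200*np.sin(th)+6*np.cos(th)
print(np.c_[th[1:],np.diff(y),-np.diff(z)].round(2).tolist())
E
```

```text
t 13.45 pos [481.8 240.4 293.2] need [-0.1  0.1  0.2] rot [-0.03 -0.   -0.03] F [ 0.7  0.2 -0.5] open 12.6 grip 9.9 q [ 0.42 -0.02  1.85 -0.    1.31 -1.24]
[[1.62, -11.93, -1.31], [1.56, -11.99, -0.59], [1.5, -12.0, 0.13], [1.44, -11.97, 0.85], [1.38, -11.9, 1.57], [1.32, -11.79, 2.28], [1.26, -11.63, 2.98], [1.2, -11.43, 3.67], [1.14, -11.19, 4.35], [1.08, -10.91, 5.01], [1.02, -10.59, 5.66], [0.96, -10.23, 6.28], [0.9, -9.83, 6.88], [0.84, -9.4, 7.46], [0.78, -8.94, 8.01], [0.72, -8.44, 8.53], [0.66, -7.91, 9.02], [0.6, -7.36, 9.48], [0.54, -6.78, 9.91], [0.48, -6.17, 10.3], [0.42, -5.54, 10.65], [0.36, -4.89, 10.96], [0.3, -4.23, 11.23], [0.24, -3.55, 11.47], [0.18, -2.85, 11.66], [0.12, -2.15, 11.81]]
```

Emit:
servo_tool(
  targets=[
    [[0,0,0,0,0,0,1],[0,-0.0119,-0.0013,0,0,0,1],[0,-0.012,-0.0006,0,0,0,1],[0,-0.012,0.0001,0,0,0,1],[0,-0.012,0.0009,0,0,0,1],[0,-0.0119,0.0016,0,0,0,1],[0,-0.0118,0.0023,0,0,0,1],[0,-0.0116,0.003,0,0,0,1],[0,0,0,0,0,0,1],[0,0,0,0,0,0,1]],
  ],
  squeeze=25,
)

```text
time_s: 14.45
tool_pos: [488.3, 157.7, 287.1]
ee_rot: [[-0.997, -0.081, -0.001], [-0.081, 0.997, 0.0], [0.001, 0.0, -1.0]]
contact_force: [-1.6, 1.4, -1.3]
opening: 12.6
finger_force: 24.9
```

```bash
python3 - <<'E'
from h import *
need((481.9+83.2*.0819,240.5-83.2*.9966,287),184.7)
s=ctrl.snapshot("scene")[:,:,::-1].copy()
cv2.imwrite("pics/i.png",cv2.resize(s[130:330,280:440],(480,600),interpolation=cv2.INTER_CUBIC))
E
```

```text
t 14.45 pos [488.3 157.7 287.1] need [-0.4 -0.1  0.1] rot [ 0.02 -0.03 -0.05] F [-1.6  1.4 -1.3] open 12.6 grip 24.9 q [ 0.26 -0.06  1.91  0.    1.3  -1.39]
```

View pics/i.png

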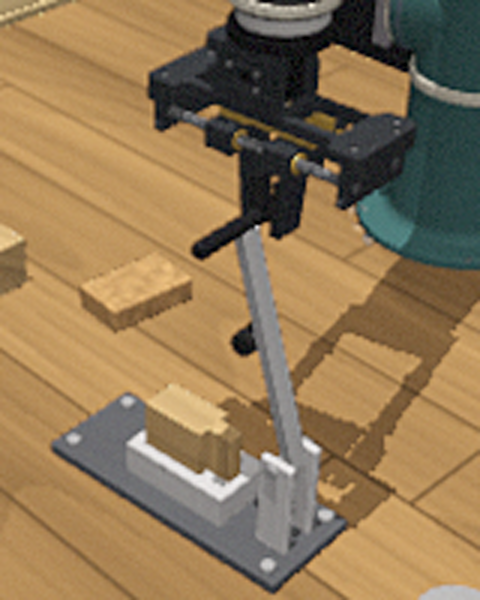

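The fingers hold the bar and the arm follows, with the piece undisturbed. I've now viewed all 10 pictures, so the rest goes by force and pose.

Emit:
servo_tool(
  targets=[
    [[0,-0.0114,0.0037,0,0,0,1],[0,-0.0112,0.0043,0,0,0,1],[0,-0.0109,0.005,0,0,0,1],[0,-0.0106,0.0057,0,0,0,1],[0,-0.0102,0.0063,0,0,0,1],[0,-0.0098,0.0069,0,0,0,1],[0,-0.0094,0.0075,0,0,0,1],[0,0,0,0,0,0,1],[0,0,0,0,0,0,1]],
  ],
  squeeze=40,
)

```text
time_s: 15.4
tool_pos: [494.1, 85.3, 246.2]
ee_rot: [[-0.997, -0.082, -0.002], [-0.082, 0.997, 0.002], [0.002, 0.002, -1.0]]
contact_force: [1.7, 4.7, -8.3]
opening: 12.2
finger_force: 40.1
```

```bash
python3 - <<'E'
from h import *
d=156.7;need((481.9+d*.0819,240.5-d*.9966,247.7),184.7)
E
```

```text
t 15.4 pos [494.1  85.3 246.2] need [-0.6 -1.  -1.5] rot [ 0.1  -0.09 -0.02] F [ 1.7  4.7 -8.3] open 12.2 grip 40.1 q [ 0.12 -0.06  1.98  0.    1.22 -1.53]
```

Emit:
servo_tool(
  targets=[
    [[0,-0.0085,0.0087,0,0,0,1],[0,-0.008,0.009,0,0,0,1],[0,-0.0079,0.009,0,0,0,1],[0,-0.0074,0.0095,0,0,0,1],[0,-0.0068,0.0099,0,0,0,1],[0,0,0,0,0,0,1],[0,0,0,0,0,0,1]],
  ],
)

```text
time_s: 16.1
tool_pos: [497.3, 46.1, 200.7]
ee_rot: [[-0.997, -0.082, -0.001], [-0.082, 0.997, -0.0], [0.001, 0.0, -1.0]]
contact_force: [3.4, 2.2, -9.2]
opening: 10.9
finger_force: 40.2
```

```bash
cat >> h.py <<'E'
def arm(pin=105,pz=94):
    s=ctrl.observe();p=s["tool_pos"];e=np.array([-.0819,.9966]);x=(p[:2]-[522.7,110.4])@e-pin;z=p[2]-pz
    F=s["contact_force"];r=np.hypot(x,z);u=np.array([x,z])/r;f=np.array([F[:2]@e,F[2]]);tdir=np.array([u[1],-u[0]])
    print("theta",round(np.arctan2(z,-x)-.03,3),"r",round(r,1),"Fradial",round(f@u,1),"Fopen",round(f@tdir,1),"F",F.round(1),"open",round(s["opening"],1),"pos",p.round(1),"t",round(s["time_s"],2))
E
python3 - <<'E'
from h import *
arm()
E
```

```text
theta 0.539 r 198.1 Fradial -6.6 Fopen -6.7 F [ 3.4  2.2 -9.2] open 10.9 pos [497.3  46.1 200.7] t 16.1
```

Emit:
servo_tool(
  targets=[
    [[0,0,0,0,0,0,0.5],[0,0,0,0,0,0,0.3],[0,0,0,0,0,0,0.3],[0,0,0,0,0,0,0.3],[0,0,-0.02,0,0,0,0.3],[0,0,-0.02,0,0,0,0.3],[0,0,0,0,0,0,1],[0,0,0,0,0,0,1],[0,0,0,0,0,0,1],[0,0,0,0,0,0,1],[0,0,0,0,0,0,1],[0,0,0,0,0,0,1]],
  ],
  squeeze=20,
)

```text
time_s: 17.3
tool_pos: [497.4, 45.9, 241.1]
ee_rot: [[-0.997, -0.081, -0.001], [-0.081, 0.997, -0.0], [0.001, 0.0, -1.0]]
contact_force: [-0.1, -1.3, -0.2]
opening: 13.2
finger_force: 0.0
```

```bash
python3 - <<'E'
from h import *
arm()
s=ctrl.snapshot("top");sc=ctrl.snapshot("scene")
# predicted handle far end (jig y=-52) for several theta vs dark pixels there
e=np.array([-.0819,.9966]);n=np.array([-.9966,-.0819]);o=np.array([522.7,110.4])
for th in np.arange(.40,.68,.04):
    x=105-200*np.cos(th)+6*np.sin(th);z=94+200*np.sin(th)+6*np.cos(th)
    r=[]
    for im,nm in((s,"top"),(sc,"scene")):
        v=[]
        for y in(-46,-38,-30,-22):
            u=proj(nm,np.r_[o+x*e+y*n,z]).round().astype(int);v.append(int(im[u[1],u[0]].max()))
        r.append(v)
    print(round(th,2),r)
E
```

```text
theta 0.692 r 222.7 Fradial 0.8 Fopen -0.9 F [-0.1 -1.3 -0.2] open 13.2 pos [497.4  45.9 241.1] t 17.3
0.4 [[87, 81, 74, 60], [201, 119, 139, 214]]
0.44 [[91, 83, 75, 65], [188, 117, 38, 105]]
0.48 [[92, 85, 77, 64], [80, 21, 14, 20]]
0.52 [[93, 85, 77, 69], [25, 41, 22, 33]]
0.56 [[95, 89, 79, 69], [37, 41, 32, 32]]
0.6 [[95, 89, 81, 72], [35, 35, 43, 38]]
0.64 [[96, 90, 82, 72], [37, 43, 39, 43]]
0.68 [[97, 90, 83, 76], [35, 39, 35, 36]]
```

Emit:
servo_tool(
  targets=[
    [[0,-0.003,0.005,0,0,0,1],[0,-0.002,0.006,0,0,0,1],[0,0,0.002,0,0,0,1],[0,0,0,0,0,0,1],[0,0,0,0,0,0,1]],
  ],
)

```text
time_s: 17.9
tool_pos: [498.5, 40.3, 229.1]
ee_rot: [[-0.997, -0.081, 0.001], [-0.081, 0.997, -0.001], [-0.001, -0.001, -1.0]]
contact_force: [0.3, -2.5, 3.4]
opening: 0.4
finger_force: 1.8
```

Emit:
servo_tool(
  targets=[
    [[0,0,0.003,0,0,0,1],[0,0,0.003,0,0,0,1],[0,-0.001,0.002,0,0,0,1],[0,0,0,0,0,0,1]],
  ],
)

```text
time_s: 18.3
tool_pos: [499.2, 38.0, 222.4]
ee_rot: [[-0.997, -0.082, 0.003], [-0.082, 0.997, -0.004], [-0.002, -0.004, -1.0]]
contact_force: [-0.9, -7.6, 9.4]
opening: 0.8
finger_force: 4.3
```

```bash
python3 - <<'E'
from h import *
arm()
E
```

```text
theta 0.602 r 217.2 Fradial 11.6 Fopen 3.1 F [-0.9 -7.6  9.4] open 0.8 pos [499.2  38.  222.4] t 18.3
```

Emit:
servo_tool(
  targets=[
    [[0,0,-0.006,0,0,0,1],[0,0,-0.006,0,0,0,1],[0,0.004,0,0,0,0,1],[0,0,0,0,0,0,1],[0,0,0.006,0,0,0,1],[0,-0.001,0.004,0,0,0,1],[0,0,0,0,0,0,1]],
  ],
)

```text
time_s: 19.0
tool_pos: [497.5, 42.9, 221.8]
ee_rot: [[-0.997, -0.082, -0.001], [-0.082, 0.997, -0.0], [0.001, -0.0, -1.0]]
contact_force: [0.4, -0.2, 0.5]
opening: 0.5
finger_force: 0.0
```

Emit:
servo_tool(
  targets=[
    [[0,-0.0015,0.003,0,0,0,1],[0,-0.0015,0.003,0,0,0,1],[0,-0.0015,0.003,0,0,0,1],[0,0,0,0,0,0,1]],
  ],
)

```text
time_s: 19.4
tool_pos: [498.2, 38.0, 213.4]
ee_rot: [[-0.997, -0.081, -0.0], [-0.081, 0.997, -0.001], [0.0, -0.001, -1.0]]
contact_force: [-1.4, -0.6, 3.5]
opening: 0.2
finger_force: 1.0
```

```bash
python3 - <<'E'
from h import *
arm()
E
```

```text
theta 0.569 r 212.0 Fradial 2.4 Fopen 2.6 F [-1.4 -0.6  3.5] open 0.2 pos [498.2  38.  213.4] t 19.4
```

Emit:
servo_tool(
  targets=[
    [[0,-0.003,0.004,0,0,0,1],[0,-0.0022,0.005,0,0,0,1],[0,-0.0021,0.005,0,0,0,1],[0,-0.0019,0.005,0,0,0,1],[0,-0.0018,0.005,0,0,0,1],[0,-0.0016,0.005,0,0,0,1],[0,0,0,0,0,0,1]],
  ],
)

```text
time_s: 20.1
tool_pos: [499.5, 24.9, 184.0]
ee_rot: [[-0.997, -0.081, 0.0], [-0.081, 0.997, -0.001], [-0.0, -0.001, -1.0]]
contact_force: [-0.5, 0.3, -0.4]
opening: 0.3
finger_force: 0.1
```

```bash
cat >> h.py <<'E'
def push():
    from scipy.optimize import brentq
    s=ctrl.observe();p=s["tool_pos"];e=np.array([-.0819,.9966]);x=(p[:2]-[522.7,110.4])@e;zc=p[2]-26
    th=brentq(lambda t:94+200*np.sin(t)+6*np.cos(t)-zc,-.3,1.2)
    print("t",round(s["time_s"],2),"z",p[2].round(1),"theta",round(th,3),"tip-bar x",round(x-(105-200*np.cos(th)+6*np.sin(th)),1),"F",s["contact_force"].round(1),"jigy",round((p[:2]-[522.7,110.4])@[-.9966,-.0819],1))
E
python3 - <<'E'
from h import *
push()
E
```

```text
t 20.1 z 184.0 theta 0.295 tip-bar x 1.3 F [-0.5  0.3 -0.4] jigy 30.1
```

Emit:
servo_tool(
  targets=[
    [[0,-0.002,0.004,0,0,0,1],[0,-0.0014,0.004,0,0,0,1],[0,-0.0012,0.004,0,0,0,1],[0,-0.001,0.004,0,0,0,1],[0,-0.001,0.004,0,0,0,1],[0,0,0.002,0,0,0,1],[0,0,0,0,0,0,1]],
  ],
)

```text
time_s: 20.8
tool_pos: [500.0, 19.0, 162.4]
ee_rot: [[-0.997, -0.081, 0.0], [-0.081, 0.997, -0.001], [-0.0, -0.001, -1.0]]
contact_force: [0.6, -1.4, 1.4]
opening: 0.4
finger_force: 1.0
```

```bash
python3 - <<'E'
from h import *
push()
E
```

```text
t 20.8 z 162.4 theta 0.183 tip-bar x 1.3 F [ 0.6 -1.4  1.4] jigy 30.1
```

Emit:
servo_tool(
  targets=[
    [[0,-0.0006,0.003,0,0,0,1],[0,-0.0005,0.003,0,0,0,1],[0,-0.0005,0.003,0,0,0,1],[0,-0.0005,0.003,0,0,0,1],[0,-0.0005,0.003,0,0,0,1],[0,0,0,0,0,0,1]],
  ],
)

```text
time_s: 21.4
tool_pos: [500.2, 16.6, 147.4]
ee_rot: [[-0.997, -0.081, 0.0], [-0.081, 0.997, -0.0], [-0.0, -0.0, -1.0]]
contact_force: [0.8, -1.9, 1.5]
opening: 0.4
finger_force: 0.9
```

Emit:
servo_tool(
  targets=[
    [[0,-0.0003,0.002,0,0,0,1],[0,-0.0003,0.002,0,0,0,1],[0,-0.0003,0.002,0,0,0,1],[0,-0.0003,0.002,0,0,0,1],[0,0,0,0,0,0,1]],
  ],
)

```text
time_s: 21.9
tool_pos: [500.2, 15.6, 139.7]
ee_rot: [[-0.997, -0.082, 0.0], [-0.082, 0.997, -0.0], [-0.0, -0.0, -1.0]]
contact_force: [-0.2, -3.1, 2.9]
opening: 1.0
finger_force: 1.8
```

```bash
python3 - <<'E'
from h import *
push()
E
```

```text
t 21.9 z 139.7 theta 0.069 tip-bar x 1.4 F [-0.2 -3.1  2.9] jigy 30.2
```

Emit:
servo_tool(
  targets=[
    [[0,-0.0003,0.0015,0,0,0,1],[0,-0.0003,0.0015,0,0,0,1],[0,-0.0002,0.0015,0,0,0,1],[0,-0.0002,0.0015,0,0,0,1],[0,0,0.0015,0,0,0,1],[0,0,0,0,0,0,1]],
  ],
)

```text
time_s: 22.5
tool_pos: [500.4, 14.7, 132.4]
ee_rot: [[-0.997, -0.082, 0.0], [-0.082, 0.997, 0.0], [-0.0, 0.0, -1.0]]
contact_force: [-1.6, -2.8, 5.0]
opening: 0.6
finger_force: 2.4
```

Emit:
servo_tool(
  targets=[
    [[0,-0.0002,0.001,0,0,0,1],[0,0,0.001,0,0,0,1],[0,0,0.001,0,0,0,1],[0,0,0,0,0,0,1]],
  ],
)

```text
time_s: 22.9
tool_pos: [500.4, 14.5, 129.5]
ee_rot: [[-0.997, -0.082, 0.0], [-0.082, 0.997, 0.0], [-0.0, 0.0, -1.0]]
contact_force: [-1.4, -2.3, 6.2]
opening: 0.6
finger_force: 2.9
```

```bash
python3 - <<'E'
from h import *
push()
E
```

```text
t 22.9 z 129.5 theta 0.018 tip-bar x 1.1 F [-1.4 -2.3  6.2] jigy 30.1
```

Close to the bottom now, so 0.5 mm steps.

Emit:
servo_tool(
  targets=[
    [[0,0,0.0005,0,0,0,1],[0,0,0.0005,0,0,0,1],[0,0,0.0005,0,0,0,1],[0,0,0,0,0,0,1]],
  ],
)

```text
time_s: 23.3
tool_pos: [500.4, 14.4, 128.1]
ee_rot: [[-0.997, -0.082, 0.0], [-0.082, 0.997, -0.0], [-0.0, -0.0, -1.0]]
contact_force: [-1.0, -4.3, 6.1]
opening: 0.6
finger_force: 3.2
```

Emit:
servo_tool(
  targets=[
    [[0,0,0.0005,0,0,0,1],[0,0,0.0005,0,0,0,1],[0,0,0,0,0,0,1],[0,0,0,0,0,0,1]],
  ],
)

```text
time_s: 23.7
tool_pos: [500.4, 14.3, 127.3]
ee_rot: [[-0.997, -0.082, 0.0], [-0.082, 0.997, -0.0], [-0.0, -0.0, -1.0]]
contact_force: [-2.4, -3.4, 7.6]
opening: 0.6
finger_force: 3.6
```

Emit:
servo_tool(
  targets=[
    [[0,0,0.0005,0,0,0,1],[0,0,0.0005,0,0,0,1],[0,0,0,0,0,0,1],[0,0,0,0,0,0,1]],
  ],
)

```text
time_s: 24.1
tool_pos: [500.5, 14.3, 126.9]
ee_rot: [[-0.997, -0.082, 0.0], [-0.082, 0.997, -0.0], [-0.0, -0.0, -1.0]]
contact_force: [-3.9, -3.3, 10.5]
opening: 0.3
finger_force: 5.6
```

Emit:
servo_tool(
  targets=[
    [[0,0,0.0005,0,0,0,1],[0,0,0,0,0,0,1],[0,0,0,0,0,0,1]],
  ],
)

```text
time_s: 24.4
tool_pos: [500.5, 14.2, 126.8]
ee_rot: [[-0.997, -0.082, 0.0], [-0.082, 0.997, -0.0], [-0.0, -0.0, -1.0]]
contact_force: [-4.5, -3.7, 13.6]
opening: 0.8
finger_force: 6.7
```

Emit:
servo_tool(
  targets=[
    [[0,0,0.0004,0,0,0,1],[0,0,0,0,0,0,1],[0,0,0,0,0,0,1],[0,0,0,0,0,0,1]],
  ],
)

```text
time_s: 24.8
tool_pos: [500.6, 14.2, 126.7]
ee_rot: [[-0.997, -0.082, 0.0], [-0.082, 0.997, -0.0], [-0.0, -0.0, -1.0]]
contact_force: [-4.5, -3.2, 15.8]
opening: 0.7
finger_force: 7.7
```

The handle took 15.8 N, about 8 N past the bottom. Now let go straight upwards.

Emit:
servo_tool(
  targets=[
    [[0,0,-0.002,0,0,0,1],[0,0,-0.005,0,0,0,1],[0,0,-0.02,0,0,0,1],[0,0,-0.04,0,0,0,1],[0,0,-0.04,0,0,0,1],[0,0,-0.04,0,0,0,1],[0,-0.05,-0.02,0,0,0,1],[0,-0.05,0,0,0,0,1],[0,-0.05,0,0,0,0,1],[0,-0.05,0,0,0,0,1],[0,0,0,0,0,0,1],[0,0,0,0,0,0,1]],
  ],
)

```text
time_s: 26.0
tool_pos: [515.9, -181.7, 289.3]
ee_rot: [[-0.997, -0.079, -0.002], [-0.079, 0.997, 0.002], [0.001, 0.002, -1.0]]
contact_force: [-0.1, -0.3, 0.5]
opening: 0.4
finger_force: 0.0
```

```bash
python3 - <<'E'
from h import *
push()
s=ctrl.snapshot("scene");e=np.array([-.0819,.9966]);n=np.array([-.9966,-.0819]);o=np.array([522.7,110.4])
# dark span of the handle along theta, at several bar positions
for y in(-44,-30,28,44):
    d=[]
    for th in np.arange(-.1,.12,.004):
        u=proj("scene",np.r_[o+(105-200*np.cos(th)+6*np.sin(th))*e+y*n,94+200*np.sin(th)+6*np.cos(th)])
        if cv2.getRectSubPix(s,(1,1),tuple(map(float,u))).max()<70:d.append(th)
    print(y,np.round([min(d),max(d),np.mean(d)],3) if d else None)
# piece: end face / top of pine next to the foot, brightness and colour at z=74 vs background
for x,y in((-25,-12),(-25,0),(25,-12),(45,0)):
    u=proj("scene",np.r_[o+x*e+y*n,74]).round().astype(int);print(x,y,s[u[1],u[0]])
E
```

```text
t 26.0 z 289.3 theta 0.979 tip-bar x -289.0 F [-0.1 -0.3  0.5] jigy 30.7
-44 [-0.036  0.036  0.   ]
-30 [-0.04  0.04  0.  ]
28 [-0.032  0.044  0.006]
44 [-0.04   0.044  0.002]
-25 -12 [231 196 135]
-25 0 [141 112  73]
25 -12 [224 189 133]
45 0 [143 110  73]
```

The clamp is at 0 (level) and stayed there after letting go, the piece is home, and the arm is clear. Handing in.

```bash
python3 -c "
from cell import ctrl
print(ctrl.hand_in())"
```

```text
the job is handed in; nothing more can be done
None
```

The job is handed in at about 26 s: the tongued piece is in the cradle, tongue in the notch, and the clamp, pressed about 8 N past the bottom, measured level (0 rad) after I let go; nothing else was touched on purpose, though I took no final picture of the other items.

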